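Find the outlet key left on and release it

TASK

One of the four identical keys on the bench outlet box has been left latched down. Tap each key lightly with a fingertip, one after another from left to right as the robot sees them, to feel which one it is; then press that key fully home and let go, so that it springs back up and all four keys stand up. Do not press a standing key deep enough to switch it on, and leave the tin, glue bottle and tape roll where they are: nothing is to be picked up.

Things in the scene. Friction and masses are not known exactly. Their poses are not given: they have to be found in the camera images.
- outlet_box: Grey bench outlet box screwed to the surface, 124 mm deep (x), 250 mm wide (y), 48 mm high; four round sockets in the back row (tops 52 mm high), four keys in the front row. Origin: centre of its underside; x points away from the robot, y to the left along the rows, z up. Turned by up to 0.25 rad.
- place_1 (a point): Fixed point on the axis of key place 1 (1 = leftmost, 4 = rightmost; 50 mm apart), at the height of a standing key's top, z = 0.062. A black frame, 35 x 39 mm, 2.5 mm above the panel, surrounds each key.
- place_2 (a point): Fixed point on the axis of key place 2 (1 = leftmost, 4 = rightmost; 50 mm apart), at the height of a standing key's top, z = 0.062. A standing key in any place: its spring pushes up with 1.2 N, plus 0.45 N per mm of press (5.7 N at the stop), so it gives at once under a tap; pressed more than 7.5 mm it switches on.
- place_3 (a point): Fixed point on the axis of key place 3 (1 = leftmost, 4 = rightmost; 50 mm apart), at the height of a standing key's top, z = 0.062. The latched key, in whichever place: its catch holds it 4 mm down and it does not give below about 3 N. Pressed on to about 8 mm below standing height or more (about 6 N) the catch lets go; it springs up when let go and does not catch again.
- place_4 (a point): Fixed point on the axis of key place 4 (1 = leftmost, 4 = rightmost; 50 mm apart), at the height of a standing key's top, z = 0.062.
- key_a: One of four identical white keys, 26 mm deep, 30 mm wide; its letter tells neither its place in the row nor its state. Origin: centre of its top face; axes as the box's. Top at z = 0.062 standing, 0.058 latched, 0.052 pressed fully home (10 mm of travel straight down).
- key_b: One of four identical white keys, 26 mm deep, 30 mm wide; its letter tells neither its place in the row nor its state. Origin: centre of its top face; axes as the box's. Top at z = 0.062 standing, 0.058 latched, 0.052 pressed fully home (10 mm of travel straight down).
- key_c: One of four identical white keys, 26 mm deep, 30 mm wide; its letter tells neither its place in the row nor its state. Origin: centre of its top face; axes as the box's. Top at z = 0.062 standing, 0.058 latched, 0.052 pressed fully home (10 mm of travel straight down).
- key_d: One of four identical white keys, 26 mm deep, 30 mm wide; its letter tells neither its place in the row nor its state. Origin: centre of its top face; axes as the box's. Top at z = 0.062 standing, 0.058 latched, 0.052 pressed fully home (10 mm of travel straight down).
- tin: Bystander: loose grey round tin, 58 mm across, 26 mm high, behind the box. Origin: centre of its underside.
- glue_bottle: Bystander: loose small white glue bottle with a yellow cap, 29 mm across, 90 mm high, standing behind the box. Origin: centre of its underside.
- tape_roll: Bystander: loose roll of masking tape lying flat, 85 mm across, 25 mm high, left of the box. Origin: centre of its underside.

How it is judged:
By the outcome, as a careful person would: the job done as asked, in the order asked, and still so for the second after the job is handed in, with the robot touching nothing.
It also fails if it takes over 51 s, if anything falls off the work surface, if the arm or the gripper's body presses on something with over 40 N, if the wrist force passes 120 N, or if a joint passes its speed limit or range.

ROBOT

A 6-joint arm with a two-finger parallel gripper is mounted at the origin on a cart in front of the work surface, level with it; the furniture and walls round the work are solid. World frame = base frame: x ahead of the robot, y to its left, z up, the work surface at z = 0. Lengths are in mm, angles in rad, forces in N, time in s.
With the tool pointing down it reaches from about 300 to 850 mm from the base axis. Payload 5.4 kg.
Tool frame: the origin (TCP) lies midway between the tips of the shut fingers; the grasp point (between the pads) lies manip.grip_point_offset behind it (manip.grip_point_offset is the distance from the TCP to the grasp point, in mm); z points along the fingers, y is the line along which they close (so a half turn about z gives the same grasp; the last joint's range is limited). The gripper opens to 85 mm and grips with 20 to 120 N. Pads are 22 mm wide; open, the fingers measure 114 mm over their backs; the gripper's body (76 mm by 85 mm) begins 54 mm behind the grasp point. The pads swing forward as they close: fully open they stand 13 mm farther back than shut.
Start: joints at [-1.56, 0.158, 1.597, -0, 1.386, -0.21], TCP at [125.908, -561.029, 231.299] pointing down, gripper open.
Joint ranges: [-2.91, 2.91], [-0.94, 2.29], [0.18, 2.7], [-1.29, 4.43], [0.17, 2.64], [-3, 3]. Speed limits (rad/s): [2.57, 2.57, 3.14, 3.14, 3.14, 3.14].

INTERFACE

Orientations are given as a unit quaternion [w, x, y, z].
In Python, from workcell import manip gives the robot as it stands.
- The arm moves only by the tool step_arm, never from a script. Its argument "rows" is a list of rows, each a list of 5 numbers: the shift along the tool's x, y, z normalised to -1 to 1, where 1 is 0.6 m, then the turn about the tool's z normalised to -1 to 1, where 1 is pi rad, then the opening, from -1 (shut) to 1 (fully open). In form: [[dx, dy, dz, spin, fingers], ...]. A call has 1 to 10 rows; each row is the pose to reach, as a shift and turn from the pose commanded when the call began, along the tool's axes at that moment, turning the shorter way round; what a row does not reach only later rows make up. A row lasts 1/12 s, in which the tool goes at most 41.7 mm and 7.16 degrees, less where a joint would pass 70% of its speed; a pose out of reach is approached as far as the arm can. A call with a number of a shift or a turn outside -1 to 1 is refused whole. A call with a gripper value outside its range is refused whole. The fingers move at their own pace and stop on an object; the grip force is fixed at half the most. Time passes only in rows, so rows that repeat a pose let the fingers close. It gives the time, the measured TCP pose, the force, the opening and the grip force at its end, in the units of the state.
- manip.get_obs(): the state, without advancing time (a new reading comes with each control period).
- manip.read_camera(name): name is "scene" or "top" or "wrist"; returns a dict with "color" (400x640x3 uint8, red, green, blue), "depth" (400x640 float32, mm along the optical axis (not along the pixel's ray), 0 where there is no reading), "fx", "fy", "cx", "cy" (pixels), "k1" (the pictures are not rectified: a ray, as slopes to the right and down, at radius r is drawn at 1 + k1 r^2 times it, then the intrinsics apply), "extrinsics" (4x4, takes a point from camera to world coordinates); the wrist camera has in their place "T_tool_cam" (4x4, takes a point from camera to tool coordinates, whose origin is the TCP and whose axes are the flange's). Camera axes: x right, y down, z forward; pixel columns grow to the right and rows downward; lengths in mm; the calibration is good to about 2 mm. A picture is of the moment at which its call begins: read the wrist's pose just before it.
- manip.close_job(): hands the job in; it is judged then, once.
Trained networks look in a picture, given as the dict that the camera call returned (one of the last four; its "shot" number tells which), for a name from the list of things; names that differ only in an ending like _2 or _b are one class to them, and where a whole thing is asked for, a point or a joint stands for the part that bears it (a point fixed in the world has none). Each returns a list of dicts, best first, with "score" (0 to 1); they miss things now and then, are a little off and sometimes report something else, mostly with a low value. They report only what shows in the picture. A call takes as long as a camera call.
- manip.trace(picture, query): "region" (400x640 bool, what is visible of it) and "pixel" ([row, column] in pixels, amid what is visible of it).
The state is a dict: "time": time; "joint_pos": joint angles; "qvel": joint speeds; "joint_efforts": joint torques, N m; "tcp_pos": TCP position; "tool_rot": TCP orientation; "force": force on the tool from outside, world axes, zero at the start; "torque": the same for the moment, N m; "width": finger opening in mm; "grip_force": force on a finger pad.
Only numpy, scipy, OpenCV 4.12 (cv2) and the standard library are available. Lean on these libraries where they do the work, as an engineer would, in place of code of your own. Each camera call takes 0.05 s, during which the arm holds its last target. There are 200 camera calls.

## Working session

There is one attempt and no reset: what is moved stays moved. The work goes in short steps, Python scripts to look and compute and a tool call to move; the robot and the scene stay as the last step left them, time stands still between calls to the robot, and variables do not carry over. Pictures are saved under pics/ and viewed, at most 10 in all, crops included, and the job is handed in when it is done.

Besides the shell and the picture viewer there is one more tool, called after "Emit:" as name(argument=value, ...), one argument or row to a line, values as JSON. step_arm: Moves the arm, as the interface text tells. Scaled input: -1 to 1 covers 0.6 m each way for a shift and pi rad each way for a turn. Its arguments: {"type":"object","properties":{"rows":{"type":"array","items":{"type":"array","items":{"type":"number"}}}},"required":["rows"]}

```bash
mkdir -p pics
cat > h.py <<'E'
import numpy as np, cv2
from workcell import manip
def world(p,mask=None):
    v,u=np.nonzero((p["depth"]>0)&(mask if mask is not None else True))
    z=p["depth"][v,u]; K=np.array([[p["fx"],0,p["cx"]],[0,p["fy"],p["cy"]],[0,0,1]],float)
    n=cv2.undistortPoints(np.stack([u,v],1).astype(np.float64)[:,None],K,np.array([p["k1"],0,0,0.]))[:,0]
    P=np.c_[n*z[:,None],z]; E=np.array(p["extrinsics"]); return P@E[:3,:3].T+E[:3,3]
E
python3 - <<'E'
from h import *
o=manip.get_obs(); print({k:np.round(v,3) for k,v in o.items()}, manip.grip_point_offset)
for c in("top","scene"):
    p=manip.read_camera(c); cv2.imwrite(f"pics/{c}.png",p["color"][...,::-1])
    for q in("key_a","outlet_box","tin","glue_bottle","tape_roll"):
        for d in manip.trace(p,q)[:6]:
            W=world(p,d["region"])
            print(c,q,round(d["score"],2),np.round(d["pixel"]),d["region"].sum(), np.round(np.median(W,0),1) if len(W) else 0, np.round(np.percentile(W,[2,98],axis=0),0).tolist() if len(W) else 0)
E
```

```text
{'time': np.float64(0.0), 'joint_pos': array([-1.56 ,  0.159,  1.598, -0.   ,  1.386, -0.21 ]), 'qvel': array([ 0.002, -0.   , -0.001,  0.   , -0.002, -0.001]), 'joint_efforts': array([-1.0000e-03, -3.9601e+01, -3.3143e+01, -0.0000e+00,  8.0000e-03,
       -0.0000e+00]), 'tcp_pos': array([ 125.893, -560.42 ,  230.311]), 'tool_rot': array([-0.001,  0.994,  0.11 ,  0.   ]), 'force': array([ 0.271,  0.291, -0.639]), 'torque': array([ 0.004, -0.048, -0.043]), 'grip_force': np.float64(0.0), 'width': np.float64(85.545)} 18.700000000000003
top key_a 0.74 [262. 383.] 192 [514.1  59.1  62.8] [[502.0, 43.0, 57.0], [526.0, 73.0, 66.0]]
top key_a 0.56 [260. 361.] 172 [517.2 108.2  63.3] [[505.0, 94.0, 59.0], [529.0, 121.0, 67.0]]
top key_a 0.46 [254. 316.] 193 [523.  208.7  58.7] [[511.0, 194.0, 52.0], [537.0, 224.0, 62.0]]
top key_a 0.46 [238. 352.] 6021 [555.  129.5  49.2] [[483.0, 1.0, 6.0], [605.0, 255.0, 55.0]]
top outlet_box 0.74 [240. 349.] 6024 [555.1 131.   49.2] [[484.0, 1.0, 5.0], [607.0, 256.0, 55.0]]
top tin 0.88 [188. 331.] 565 [668.8 172.7  26.5] [[643.0, 147.0, 21.0], [695.0, 197
[... 297 characters left out ...]
.0, 55.0]]
scene key_a 0.83 [226. 392.] 236 [509.9 115.1  60.6] [[501.0, 98.0, 49.0], [526.0, 125.0, 64.0]]
scene key_a 0.8 [216. 409.] 268 [507.9  63.7  60.2] [[497.0, 43.0, 47.0], [536.0, 76.0, 63.0]]
scene key_a 0.72 [237. 371.] 250 [513.2 162.4  60.8] [[504.0, 146.0, 50.0], [528.0, 175.0, 63.0]]
scene outlet_box 0.78 [236. 354.] 6671 [529.3 168.7  46.8] [[474.0, 19.0, 2.0], [599.0, 261.0, 52.0]]
scene tin 0.62 [209. 312.] 576 [660.1 179.5  24.6] [[638.0, 137.0, 1.0], [691.0, 202.0, 27.0]]
scene glue_bottle 0.78 [192. 360.] 421 [639.5  75.3  42.7] [[630.0, 0.0, -0.0], [703.0, 84.0, 84.0]]
scene tape_roll 0.78 [278. 268.] 1657 [567.7 344.2  23.4] [[535.0, 303.0, 0.0], [613.0, 382.0, 27.0]]
```

View pics/top.png

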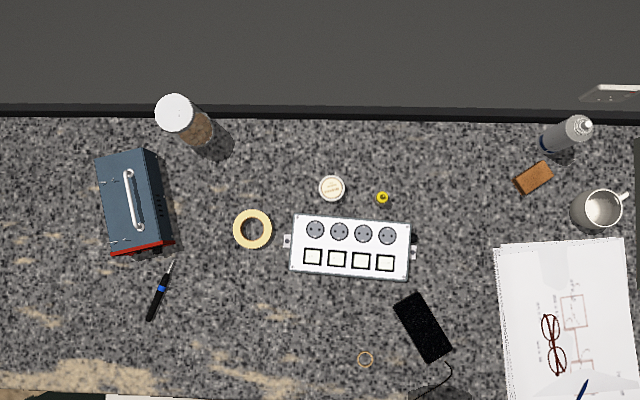

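View pics/scene.png

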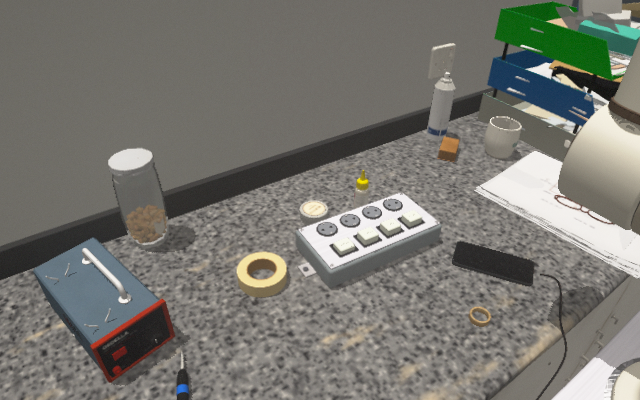

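The key row runs at about -0.06 rad, from place 1 at roughly (523, 209) to place 4 at roughly (514, 59). In the top view the keys sit at row 255–262, columns 313–385. Nothing tall stands on the path, so I'm moving above the row.

Emit:
step_arm(
  rows=[
    [0.89,-0.986,0,0,-1],
    [0.89,-0.986,0,0,-1],
    [0.89,-0.986,0,0,-1],
    [0.89,-0.986,0,0,-1],
    [0.89,-0.986,0,0,-1],
    [0.89,-0.986,0,0,-1],
    [0.89,-0.986,0,0,-1],
    [0.89,-0.986,0,0,-1],
    [0.89,-0.986,0,0,-1],
    [0.89,-0.986,0,0,-1],
  ],
)

```text
time: 1.43
tcp_pos: [331.1, -196.4, 231.7]
tool_rot: [0.001, 0.994, 0.11, 0.0]
force: [1.6, 0.1, 0.1]
width: -0.1
grip_force: 0.0
```

Emit:
step_arm(
  rows=[
    [0.425,-0.468,0,0.089,-1],
    [0.425,-0.468,0,0.089,-1],
    [0.425,-0.468,0,0.089,-1],
    [0.425,-0.468,0,0.089,-1],
    [0.425,-0.468,0,0.089,-1],
    [0.425,-0.468,0,0.089,-1],
    [0.425,-0.468,0,0.089,-1],
    [0.425,-0.468,0,0.089,-1],
    [0.425,-0.468,0,0.089,-1],
    [0.425,-0.468,0,0.089,-1],
  ],
)

```text
time: 2.27
tcp_pos: [518.9, 135.4, 231.3]
tool_rot: [-0.001, 1.0, -0.028, 0.0]
force: [0.8, -0.6, 0.4]
width: 0.0
grip_force: 0.0
```

Run:
```python
from h import *
from scipy.spatial.transform import Rotation as R
O=[manip.get_obs()]; o=O[0]
p=manip.read_camera("wrist"); cv2.imwrite("pics/w.png",p["color"][...,::-1])
q=o["tool_rot"]; T=np.eye(4); T[:3,:3]=R.from_quat([q[1],q[2],q[3],q[0]]).as_matrix(); T[:3,3]=o["tcp_pos"]
p["extrinsics"]=T@np.array(p["T_tool_cam"])
print(o["time"],o["tcp_pos"],q,o["force"],"yaw",2*np.arctan2(q[2],q[1]))
for d in manip.trace(p,"key_a")[:8]:
    W=world(p,d["region"]); print(round(d["score"],2),np.round(d["pixel"]),d["region"].sum())
    if len(W):
        W=W[W[:,2]>np.percentile(W[:,2],50)-2]; print(np.round(np.median(W,0),1),np.round(np.percentile(W,[2,98],axis=0),0).tolist())
```

```text
2.2667 [518.94842919 135.35395984 231.30423203] [-5.26215496e-04  9.99603700e-01 -2.81425607e-02  4.01807121e-04] [ 0.7526792  -0.63268804  0.38989971] yaw -0.05629256615210326
0.87 [179. 296.] 903
[519.7 159.3  63.3] [[507.0, 145.0, 62.0], [532.0, 173.0, 65.0]]
0.73 [173. 242.] 923
[523.2 208.8  59.4] [[511.0, 195.0, 58.0], [535.0, 223.0, 61.0]]
0.65 [177. 345.] 938
[516.5 109.6  63.3] [[503.0, 95.0, 61.0], [528.0, 124.0, 65.0]]
0.64 [177. 399.] 965
[513.2  59.8  63.3] [[501.0, 46.0, 62.0], [525.0, 74.0, 65.0]]
```

View pics/w.png

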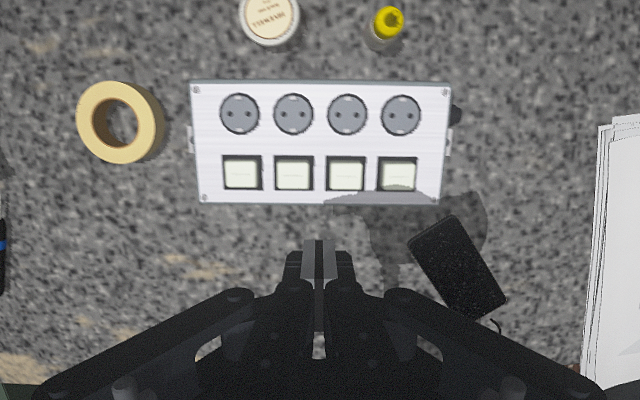

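The wrist view shows four keys at row ~175, columns 242, 296, 345 and 399. Place 1 reads about 4 mm lower than the others, and the taps will confirm it. I'm going above place 1.

Emit:
step_arm(
  rows=[
    [0,-0.1227,0.13,0,-1],
    [0,-0.1227,0.13,0,-1],
    [0,-0.1227,0.2,0,-1],
    [0,-0.1227,0.26,0,-1],
    [0,-0.1227,0.26,0,-1],
    [0,-0.1227,0.26,0,-1],
    [0,-0.1227,0.26,0,-1],
    [0,-0.1227,0.26,0,-1],
    [0,-0.1227,0.26,0,-1],
  ],
)

```text
time: 3.12
tcp_pos: [524.3, 205.0, 78.0]
tool_rot: [-0.0, 1.0, -0.03, 0.002]
force: [-0.0, -0.3, 1.1]
width: 0.1
grip_force: 0.0
```

Run:
```python
from h import *
o=manip.get_obs(); print(o["time"],o["tcp_pos"],o["tool_rot"],o["force"])
```

```text
3.1167 [524.27465611 205.02278693  77.98202051] [-4.14722594e-04  9.99554242e-01 -2.97577268e-02  2.37125529e-03] [-0.02930711 -0.33147132  1.11353013]
```

Emit:
step_arm(
  rows=[
    [0,0,0,0,-1],
    [0,0,0,0,-1],
    [0,0,0,0,-1],
    [0,0,0,0,-1],
  ],
)

```text
time: 3.45
tcp_pos: [522.5, 205.2, 75.8]
tool_rot: [-0.0, 1.0, -0.029, 0.0]
force: [0.0, 0.4, 0.6]
width: -0.3
grip_force: 0.0
```

Emit:
step_arm(
  rows=[
    [0,0,0,0,-1],
  ],
)

```text
time: 3.53
tcp_pos: [522.3, 205.2, 75.5]
tool_rot: [-0.0, 1.0, -0.029, 0.0]
force: [-0.3, 0.4, 0.1]
width: -0.3
grip_force: 0.0
```

Emit:
step_arm(
  rows=[
    [0,0,0,0,-1],
  ],
)

```text
time: 3.62
tcp_pos: [522.2, 205.2, 75.3]
tool_rot: [0.0, 1.0, -0.029, 0.0]
force: [-0.3, 0.2, -0.6]
width: 0.1
grip_force: 0.0
```

Emit:
step_arm(
  rows=[
    [0.0015,-0.006,0.01,0,-1],
    [0.0015,-0.006,0.02,0,-1],
    [0.0015,-0.006,0.0255,0,-1],
    [0.0015,-0.006,0.0255,0,-1],
    [0.0015,-0.006,0.0255,0,-1],
    [0.0015,-0.006,0.0255,0,-1],
    [0.0015,-0.006,0.0255,0,-1],
    [0.0015,-0.006,0.0255,0,-1],
  ],
)

```text
time: 4.28
tcp_pos: [523.5, 208.8, 60.2]
tool_rot: [-0.0, 1.0, -0.029, 0.0]
force: [0.2, 0.3, 0.4]
width: 0.1
grip_force: 0.0
```

Emit:
step_arm(
  rows=[
    [0,0,0.0025,0,-1],
    [0,0,0.0025,0,-1],
    [0,0,0.0025,0,-1],
    [0,0,0.0025,0,-1],
  ],
)

```text
time: 4.62
tcp_pos: [523.3, 208.8, 58.5]
tool_rot: [0.0, 1.0, -0.029, -0.0]
force: [-0.7, -0.3, 0.3]
width: -0.1
grip_force: 0.0
```

Emit:
step_arm(
  rows=[
    [0,0,0.0015,0,-1],
    [0,0,0.0015,0,-1],
    [0,0,0.0015,0,-1],
  ],
)

```text
time: 4.87
tcp_pos: [523.5, 208.8, 57.9]
tool_rot: [-0.0, 1.0, -0.029, 0.0]
force: [-1.1, -1.3, 3.1]
width: 0.0
grip_force: 1.4
```

Emit:
step_arm(
  rows=[
    [0,0,0,0,-1],
    [0,0,0,0,-1],
  ],
)

```text
time: 5.03
tcp_pos: [523.5, 208.8, 57.8]
tool_rot: [-0.0, 1.0, -0.029, 0.0]
force: [-0.7, -0.4, 2.6]
width: -0.3
grip_force: 1.5
```

Place 1 gave no force at 58.5 mm and then held stiff at about 58 mm with roughly 3 N, so it feels latched. I'm tapping the others next.

Emit:
step_arm(
  rows=[
    [0,0,-0.025,0,-1],
    [0,0,-0.025,0,-1],
    [0,0,-0.025,0,-1],
    [-0.001,0.0828,-0.025,0,-1],
    [-0.001,0.0828,-0.025,0,-1],
    [-0.001,0.0828,-0.025,0,-1],
    [-0.001,0.0828,-0.025,0,-1],
    [-0.001,0.0828,-0.025,0,-1],
    [-0.001,0.0828,-0.025,0,-1],
    [-0.001,0.0828,-0.025,0,-1],
  ],
)

```text
time: 5.87
tcp_pos: [519.8, 160.0, 72.5]
tool_rot: [-0.0, 1.0, -0.029, -0.0]
force: [-0.3, -0.3, -0.4]
width: 0.1
grip_force: 0.0
```

Emit:
step_arm(
  rows=[
    [0,0,0.01,0,-1],
    [0,0,0.016,0,-1],
    [0,0,0.016,0,-1],
    [0,0,0.02,0,-1],
    [0,0,0.02,0,-1],
    [0,0,0.02,0,-1],
    [0,0,0.02,0,-1],
    [0,0,0.02,0,-1],
  ],
)

```text
time: 6.53
tcp_pos: [519.8, 159.3, 60.7]
tool_rot: [-0.0, 1.0, -0.029, -0.0]
force: [-0.8, 0.6, 1.8]
width: 0.0
grip_force: 0.8
```

Emit:
step_arm(
  rows=[
    [0,0,0,0,-1],
    [0,0,0,0,-1],
  ],
)

```text
time: 6.7
tcp_pos: [519.8, 159.3, 60.7]
tool_rot: [-0.0, 1.0, -0.029, 0.0]
force: [-1.0, 0.8, 1.6]
width: 0.2
grip_force: 0.8
```

Emit:
step_arm(
  rows=[
    [0,0,0.0025,0,-1],
    [0,0,0.0025,0,-1],
    [0,0,0.0025,0,-1],
    [0,0,0.0025,0,-1],
  ],
)

```text
time: 7.03
tcp_pos: [520.0, 159.2, 59.2]
tool_rot: [-0.0, 1.0, -0.029, 0.0]
force: [-0.8, 0.5, 1.7]
width: 0.1
grip_force: 1.1
```

Emit:
step_arm(
  rows=[
    [0,0,-0.0225,0,-1],
    [0,0,-0.0225,0,-1],
    [0,0,-0.0225,0,-1],
    [-0.001,0.083,-0.0225,0,-1],
    [-0.001,0.083,-0.0225,0,-1],
    [-0.001,0.083,-0.0225,0,-1],
    [-0.001,0.083,-0.0225,0,-1],
    [-0.001,0.083,-0.0225,0,-1],
    [-0.001,0.083,-0.0225,0,-1],
    [-0.001,0.083,-0.0225,0,-1],
  ],
)

```text
time: 7.87
tcp_pos: [516.2, 110.3, 72.5]
tool_rot: [-0.0, 1.0, -0.029, -0.0]
force: [0.1, -0.1, 1.0]
width: -0.2
grip_force: 0.0
```

Emit:
step_arm(
  rows=[
    [0,0,0.01,0,-1],
    [0,0,0.016,0,-1],
    [0,0,0.016,0,-1],
    [0,0,0.02,0,-1],
    [0,0,0.02,0,-1],
    [0,0,0.02,0,-1],
    [0,0,0.02,0,-1],
    [0,0,0.02,0,-1],
  ],
)

```text
time: 8.53
tcp_pos: [516.3, 109.6, 60.7]
tool_rot: [-0.0, 1.0, -0.029, 0.0]
force: [-0.4, 0.2, 1.6]
width: -0.1
grip_force: 0.8
```

Emit:
step_arm(
  rows=[
    [0,0,0.0025,0,-1],
    [0,0,0.0025,0,-1],
    [0,0,0.0025,0,-1],
    [0,0,0.0025,0,-1],
  ],
)

```text
time: 8.87
tcp_pos: [516.5, 109.5, 59.2]
tool_rot: [-0.0, 1.0, -0.029, 0.0]
force: [-0.9, 0.1, 2.2]
width: -0.1
grip_force: 1.1
```

Emit:
step_arm(
  rows=[
    [0,0,-0.0225,0,-1],
    [0,0,-0.0225,0,-1],
    [0,0,-0.0225,0,-1],
    [-0.001,0.083,-0.0225,0,-1],
    [-0.001,0.083,-0.0225,0,-1],
    [-0.001,0.083,-0.0225,0,-1],
    [-0.001,0.083,-0.0225,0,-1],
    [-0.001,0.083,-0.0225,0,-1],
    [-0.001,0.083,-0.0225,0,-1],
    [-0.001,0.083,-0.0225,0,-1],
  ],
)

```text
time: 9.7
tcp_pos: [512.7, 60.6, 72.4]
tool_rot: [-0.0, 1.0, -0.029, -0.0]
force: [-0.2, -0.5, 0.9]
width: -0.0
grip_force: 0.0
```

Emit:
step_arm(
  rows=[
    [0,0,0.01,0,-1],
    [0,0,0.016,0,-1],
    [0,0,0.016,0,-1],
    [0,0,0.02,0,-1],
    [0,0,0.02,0,-1],
    [0,0,0.02,0,-1],
    [0,0,0.02,0,-1],
    [0,0,0.02,0,-1],
  ],
)

```text
time: 10.37
tcp_pos: [512.7, 59.9, 60.7]
tool_rot: [-0.0, 1.0, -0.029, -0.0]
force: [-1.1, -0.3, 2.2]
width: 0.2
grip_force: 0.8
```

Emit:
step_arm(
  rows=[
    [0,0,0.0025,0,-1],
    [0,0,0.0025,0,-1],
    [0,0,0.0025,0,-1],
    [0,0,0.0025,0,-1],
  ],
)

```text
time: 10.7
tcp_pos: [512.9, 59.8, 59.2]
tool_rot: [0.0, 1.0, -0.029, 0.0]
force: [-1.0, 1.3, 2.2]
width: 0.1
grip_force: 1.1
```

Places 2–4 all gave gently from about 62 mm (1.6–2.2 N), so they are standing. Place 1 is the latched key, so I'm going back to press it home.

Emit:
step_arm(
  rows=[
    [0,0,-0.03,0,-1],
    [0,0,-0.03,0,-1],
    [0,0,-0.03,0,-1],
    [0.003,-0.249,-0.03,0,-1],
    [0.003,-0.249,-0.03,0,-1],
    [0.003,-0.249,-0.03,0,-1],
    [0.003,-0.249,-0.03,0,-1],
    [0.003,-0.249,-0.03,0,-1],
    [0.003,-0.249,-0.03,0,-1],
    [0.003,-0.249,-0.03,0,-1],
  ],
)

```text
time: 11.53
tcp_pos: [522.8, 208.3, 76.2]
tool_rot: [0.0, 1.0, -0.029, -0.001]
force: [-0.0, 0.4, -0.4]
width: 0.0
grip_force: 0.0
```

Emit:
step_arm(
  rows=[
    [0,0,0,0,-1],
    [0,0,0,0,-1],
    [0,0,0,0,-1],
  ],
)

```text
time: 11.78
tcp_pos: [523.4, 207.9, 77.0]
tool_rot: [0.0, 1.0, -0.03, -0.0]
force: [-0.2, 0.4, 0.4]
width: 0.1
grip_force: 0.0
```

Emit:
step_arm(
  rows=[
    [0,-0.001,0.015,0,-1],
    [0,-0.001,0.025,0,-1],
    [0,-0.001,0.03,0,-1],
    [0,-0.001,0.034,0,-1],
    [0,-0.001,0.038,0,-1],
    [0,-0.001,0.041,0,-1],
    [0,-0.001,0.043,0,-1],
    [0,-0.001,0.043,0,-1],
    [0,-0.001,0.043,0,-1],
    [0,-0.001,0.043,0,-1],
  ],
)

```text
time: 12.62
tcp_pos: [522.7, 209.2, 52.0]
tool_rot: [0.001, 1.0, -0.029, -0.001]
force: [-7.2, -2.8, 10.0]
width: -0.6
grip_force: 5.1
```

Emit:
step_arm(
  rows=[
    [0,0,0,0,-1],
    [0,0,0,0,-1],
  ],
)

```text
time: 12.78
tcp_pos: [522.7, 209.2, 52.0]
tool_rot: [0.001, 1.0, -0.029, -0.001]
force: [-6.3, -2.7, 10.9]
width: 0.3
grip_force: 5.1
```

The key is fully home at 52.0 mm. I'm lifting off and checking.

Emit:
step_arm(
  rows=[
    [0,0,-0.01,0,-1],
    [0,0,-0.03,0,-1],
    [0,0,-0.06,0,-1],
    [0,0.12,-0.3,0,-1],
    [0,0.12,-0.3,0,-1],
    [0,0.12,-0.3,0,-1],
    [0,0.12,-0.3,0,-1],
    [0,0.12,-0.3,0,-1],
    [0,0.12,-0.3,0,-1],
    [0,0.12,-0.3,0,-1],
  ],
)

```text
time: 13.62
tcp_pos: [518.9, 137.8, 231.1]
tool_rot: [-0.0, 1.0, -0.029, -0.0]
force: [0.1, 0.1, -0.2]
width: 0.6
grip_force: 0.0
```

Emit:
step_arm(
  rows=[
    [0,0.12,0,0,-1],
    [0,0.12,0,0,-1],
    [0,0,0,0,-1],
    [0,0,0,0,-1],
    [0,0,0,0,-1],
  ],
)

```text
time: 14.03
tcp_pos: [518.1, 140.6, 229.1]
tool_rot: [-0.001, 1.0, -0.029, -0.002]
force: [-0.8, 0.3, 0.9]
width: 0.1
grip_force: 0.0
```

Run:
```python
from h import *
from scipy.spatial.transform import Rotation as R
o=manip.get_obs()
p=manip.read_camera("wrist"); cv2.imwrite("pics/w2.png",p["color"][...,::-1])
q=o["tool_rot"]; T=np.eye(4); T[:3,:3]=R.from_quat([q[1],q[2],q[3],q[0]]).as_matrix(); T[:3,3]=o["tcp_pos"]
p["extrinsics"]=T@np.array(p["T_tool_cam"])
print(o["time"],o["tcp_pos"],o["force"])
W=world(p)
for c in ((523.2,208.8),(519.8,159.2),(516.5,109.6),(513.2,59.8)):
    m=np.hypot(W[:,0]-c[0],W[:,1]-c[1])<9; print(c,m.sum(),np.round(np.median(W[m,2]),1))
```

```text
14.0333 [518.09710487 140.60303056 229.13959117] [-0.82592837  0.26694183  0.86468658]
(523.2, 208.8) 285 63.4
(519.8, 159.2) 1293 282.1
(516.5, 109.6) 3420 295.5
(513.2, 59.8) 283 63.5
```

View pics/w2.png

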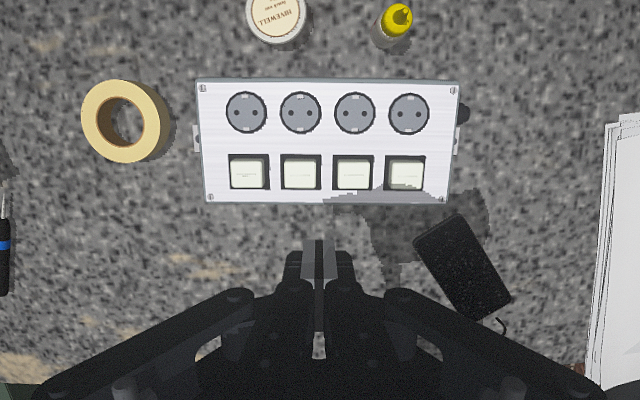

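All four keys look up (row ~172, columns 249–404). Place 1 now reads 63.4 mm, the same as the standing key in place 4. Places 2 and 3 were masked by the gripper in the depth check, but they only had light taps. The tin, glue bottle and tape roll look undisturbed.

```bash
python3 -c "
from workcell import manip
print(manip.close_job())"
```

```text
the job is handed in; nothing more can be done
None
```

The latched key was the leftmost one (place 1). I tapped all four keys from left to right, pressed that one fully home, and it sprang back up, so all four now stand; the job is handed in at about 14 s.

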